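# Slide the tall crate of bar ends back against its stop

## Robot

A 7-joint arm with a two-finger parallel gripper is mounted at the origin on a cart in front of the work surface, level with it; the furniture and walls round the work are solid. World frame = base frame: x ahead of the robot, y to its left, z up, the work surface at z = 0. Lengths are in mm, angles in degrees, forces in N, time in s.
With the tool pointing down it reaches from about 400 to 875 mm from the base axis. Payload 6.5 kg.
Tool frame: the origin (TCP) lies midway between the tips of the shut fingers; the grasp point (between the pads) lies ctrl.grip_depth behind it (ctrl.grip_depth is the distance from the TCP to the grasp point, in mm); z points along the fingers, x is the direction in which the jaws open and shut, and the axes are right-handed (so a half turn about z gives the same grasp; the last joint's range is limited). The gripper opens to 85 mm and grips with 20 to 120 N. Pads are 22 mm wide; open, the fingers measure 114 mm over their backs; the gripper's body (76 mm by 85 mm) begins 54 mm behind the grasp point. The pads swing forward as they close: fully open they stand 13 mm farther back than shut.
Start: joints at [64.561, 30.733, -0.252, 88.115, 0.149, 61.152, -4.079], TCP at [239.765, -604.155, 231.29] pointing down, gripper open.
Joint ranges: [-154.64, 154.64], [-21.42, 123.67], [-72.66, 72.17], [13.99, 137.28], [-74.86, 254.86], [10.95, 109.41], [-158.01, 158.01]. Speed limits (degrees/s): [136.94, 136.94, 180, 180, 180, 180, 180].

## Interface

Orientations are given as a 3x3 rotation matrix whose columns are the frame's x, y, z axes.
In Python, from station import ctrl gives the robot as it stands.
- The arm moves only by the tool step_arm, never from a script. Its argument "rows" is a list of rows, each a list of 5 numbers: the shift along the tool's x, y, z as a fraction of full scale, then the turn about the tool's z as a fraction of full scale, then the opening, from -1 (shut) to 1 (fully open). A call has 1 to 5 rows; each row is the pose to reach, as a shift and turn from the pose commanded when the call began, along the tool's axes at that moment; what a row does not reach only later rows make up. Full scale, the value 1, is 120 mm for a shift and 0.5 rad for a turn. A row lasts 1/8 s, in which the tool goes at most 62.5 mm and 10.7 degrees, less where a joint would pass 70% of its speed; a pose out of reach is approached as far as the arm can. A call with a number of a shift or a turn outside -1 to 1 is refused whole. A call with a gripper value outside its range is refused whole. The fingers move at their own pace and stop on an object; "force" is the grip in N (left out, the last holds). Time passes only in rows, so rows that repeat a pose let the fingers close. It gives the time, the measured TCP pose, the force and the opening at its end, in the units of the state.
- ctrl.read_state(): the state, without advancing time (a new reading comes with each control period).
- ctrl.camera(name): name is "side" or "top" or "wrist"; returns a dict with "pixels" (384x512x3 uint8, red, green, blue), "range_z" (384x512 float32, mm along the optical axis (not along the pixel's ray), 0 where there is no reading), "fx", "fy", "cx", "cy" (pixels), "rvec" (rotation vector, rad) and "tvec" (3), from world to camera coordinates, as OpenCV has them. Camera axes: x right, y down, z forward; pixel columns grow to the right and rows downward; lengths in mm; the calibration is good to about 2 mm. A picture is of the moment at which its call begins.
- ctrl.sign_off(): hands the job in, once; it reports no verdict.
Trained networks look in a picture, given as the dict that the camera call returned (one of the last four; its "shot" number tells which), for a name from the list of things; names that differ only in an ending like _2 or _b are one class to them, and where a whole thing is asked for, a point or a joint stands for the part that bears it (a point fixed in the world has none). Each returns a list of dicts, best first, with "conf" (0 to 1); they miss things now and then, are a little off and sometimes report something else, mostly with a low value. They report only what shows in the picture. A call takes as long as a camera call.
- ctrl.spot_in(thing, picture): "at" ([column, row] in pixels, amid what is visible of it).
- ctrl.regions_of(thing, picture): "mask" (384x512 bool, what is visible of it) and "at" ([column, row] in pixels, amid what is visible of it).
- ctrl.pinpoint(thing, picture): "at" ([column, row] in pixels: a listed point, or the origin of a listed thing).
The state is a dict: "time": time; "joint_positions": joint angles; "joint_velocities": joint speeds; "effort": joint torques, N m; "ee_pos": TCP position; "tool_rot": TCP orientation; "contact_force": force on the tool from outside, world axes, zero at the start; "moment": the same for the moment, N m; "finger_gap": finger opening in mm.
Only numpy, scipy, OpenCV 4.12 (cv2) and the standard library are available. Lean on these libraries where they do the work, as an engineer would, in place of code of your own. Each camera call takes 0.05 s, during which the arm holds its last target. There are 200 camera calls.

## Task

Two narrow crates of steel bar ends stand on the saw table, one tall and one squat, each on a skid with a low kick board across its front. With the fingertips, push the tall one by its kick board, low down, so that it slides away from you upright without rocking, until its back lies flat against the plywood stop board behind it, then let go. Do not lift it, keep it roughly in the middle of the board, and leave the squat crate and everything else where it is.

Things in the scene. Friction and masses are not known exactly. Their poses are not given: they have to be found in the camera images.
- tall_crate: Tall slatted dark-wood crate of bar ends: box 80 mm deep (x), 150 wide (y), 155 tall, on a skid; the skid's kick board (130 wide, 16 thick, 40 tall) stands 55 mm before the box's front, with a 12 mm floor between. About 1.5 kg, slides at 6 to 13 N, tips if pushed above about 60 mm. Origin: centre of the box's underside; x to its back (away from the robot), y to its left. Left or right on the table.
- tall_crate_front (a point): The middle of the lower edge of the front of the tall crate's kick board (the face to push, 40 mm tall), 95 mm before the crate's origin; axes as the crate's. The crate starts up to 13 degrees askew.
- tall_crate_back (a point): The middle of the lower edge of the tall crate's back face, 40 mm behind the crate's origin and 135 mm behind the kick board's front; axes as the crate's.
- squat_crate: The squat crate of the same make, footprint and skid, but only 80 mm tall, 0.9 kg; it stands on the other side and stays where it is. Origin at the centre of the box's underside.
- stop_left_face (a point): The middle of the lower edge of the front face of the left stop board: a fixed plywood board 180 mm wide (y), 25 mm thick, 40 mm tall. Its x axis points straight into the board, away from the robot (at most about 7 degrees off straight ahead), y along the board to the left.
- stop_right_face (a point): The same point and axes of the right stop board, of the same size.
- sanding_block: Bystander: the cork sanding block, 42x68x30 mm, lying left of the middle of the table. Origin at the centre of its underside. Not to be moved.
- tack_tin: Bystander: the open round tin of tacks, 55 mm across, 21 mm high. Origin at the centre of its underside. Not to be moved.
- tack_hammer: Bystander: the tack hammer, 239 mm long, lying crosswise along the front edge on the right. Origin at the centre of its underside. Not to be moved.
- try_square: Bystander: the small try square, 147x120x17 mm, at the front right. Origin at the centre of its underside. Not to be moved.
- tape_1: Bystander: the roll of tape, 97 mm across, 25 mm high, at the right edge. Origin at the centre of its underside. Not to be moved.
- glue_bottle: Bystander: the squeeze bottle of glue, 55 mm across, 160 mm tall, at the right edge. Origin at the centre of its underside. Not to be moved.

How it is judged:
By the outcome, as a careful person would: the job done as asked, in the order asked, and still so for the second after the job is handed in, with the robot touching nothing.
It also fails if it takes over 38 s, if anything falls off the work surface, if the arm or the gripper's body presses on something with over 40 N, if the wrist force passes 120 N, or if a joint passes its speed limit or range.

## Working session

There is one attempt and no reset: what is moved stays moved. The work goes in short steps, Python scripts to look and compute and a tool call to move; the robot and the scene stay as the last step left them, time stands still between calls to the robot, and variables do not carry over. Pictures are saved under pics/ and viewed, about 8 in all and at most 12, crops included, and the job is handed in when it is done.

Besides the shell and the picture viewer there is one more tool, called after "Request:" by a JSON object that holds its "op" and its "data". step_arm: Moves the arm, as the interface text tells. Its arguments: {"type":"object","properties":{"rows":{"type":"array","items":{"type":"array","items":{"type":"number"}}},"force":{"type":"number"}},"required":["rows"]}

```bash
mkdir -p pics; ls
cat > h.py <<'E'
import numpy as np, cv2
from station import ctrl
def cam(n):
    p=ctrl.camera(n); p['R']=cv2.Rodrigues(np.array(p['rvec'],float))[0]; p['t']=np.array(p['tvec'],float).ravel(); return p
def world(p,uv,d):
    uv=np.atleast_2d(uv).astype(float); d=np.ravel(d)
    c=np.c_[(uv[:,0]-p['cx'])/p['fx']*d,(uv[:,1]-p['cy'])/p['fy']*d,d]
    return (c-p['t'])@p['R']
def onplane(p,uv,z=0):
    C=-p['R'].T@p['t']; r=world(p,uv,1)[0]-C
    return C+r*(z-C[2])/r[2]
def cloud(p,mask=None):
    m=p['range_z']>0
    if mask is not None: m&=mask
    v,u=np.nonzero(m); return world(p,np.c_[u,v],p['range_z'][v,u])
def save(p,n): cv2.imwrite('pics/'+n,p['pixels'][:,:,::-1])
E
python3 - <<'E'
from h import *
s=ctrl.read_state();print(s['time'],s['ee_pos'],np.round(s['tool_rot'],3).tolist(),s['contact_force'],ctrl.grip_depth)
for n in('top','side'):
    p=cam(n);save(p,n+'1.png');print(n,-p['R'].T@p['t'])
    for t in('tall_crate_front','tall_crate_back','tall_crate','squat_crate','stop_left_face','stop_right_face'):
        for r in ctrl.pinpoint(t,p)[:2]: print(t,round(r['conf'],2),np.round(r['at']),np.round(onplane(p,r['at'])))
    for t in('tall_crate','squat_crate','sanding_block','tack_tin','tack_hammer','try_square','glue_bottle'):
        for r in ctrl.regions_of(t,p)[:1]:
            c=cloud(p,r['mask'].astype(bool)); print(t,round(r['conf'],2),np.round(r['at']),len(c),np.round(np.percentile(c,[3,50,97],axis=0)).tolist() if len(c) else '')
a=np.vstack([cv2.imread('pics/top1.png')]);b=cv2.imread('pics/side1.png')
E
```

```text
pics
0.0 [ 239.54630961 -603.57812647  230.41430805] [[0.369, -0.929, -0.001], [-0.929, -0.369, 0.002], [-0.002, 0.0, -1.0]] [ 0.52636308  0.63919021 -0.03431794] 18.700000000000003
top [ 417.51456659 -106.78584516 1218.23236117]
tall_crate_front 0.74 [298. 203.] [ 464. -238.    0.]
tall_crate_back 0.77 [300. 159.] [ 593. -241.    0.]
tall_crate 0.71 [298. 174.] [ 549. -235.    0.]
tall_crate 0.3 [189. 146.] [621.  82.   0.]
squat_crate 0.86 [134. 171.] [544. 237.   0.]
stop_left_face 0.93 [138. 115.] [708. 231.   0.]
stop_right_face 0.59 [299. 128.] [ 682. -235.    0.]
tall_crate 0.7 [304. 174.] 3002 [[464.0, -306.0, 10.0], [535.0, -238.0, 95.0], [589.0, -165.0, 155.0]]
squat_crate 0.8 [127. 178.] 2762 [[446.0, 154.0, 8.0], [517.0, 231.0, 40.0], [573.0, 298.0, 81.0]]
sanding_block 0.55 [187. 146.] 413 [[595.0, 39.0, 2.0], [619.0, 70.0, 30.0], [645.0, 103.0, 35.0]]
tack_tin 0.75 [198. 227.] 285 [[361.0, 23.0, -1.0], [383.0, 48.0, 3.0], [406.0, 70.0, 22.0]]
tack_hammer 0.75 [295. 252.] 815 [[299.0, -316.0, 7.0], [327.0, -228.0, 21.0], [365.0, -92.0, 26.0]]
try_square 0.88 [375. 256.] 
[... 523 characters left out ...]

tall_crate 0.89 [254. 168.] 1807 [[463.0, -306.0, 8.0], [538.0, -185.0, 101.0], [589.0, -159.0, 155.0]]
squat_crate 0.62 [260. 285.] 3043 [[447.0, 163.0, 8.0], [518.0, 247.0, 42.0], [576.0, 308.0, 80.0]]
sanding_block 0.66 [227. 243.] 362 [[596.0, 39.0, 2.0], [619.0, 84.0, 30.0], [645.0, 111.0, 34.0]]
tack_tin 0.51 [303. 239.] 239 [[362.0, 20.0, 0.0], [384.0, 41.0, 7.0], [407.0, 75.0, 22.0]]
tack_hammer 0.88 [317. 176.] 467 [[286.0, -311.0, 1.0], [328.0, -237.0, 20.0], [367.0, -82.0, 25.0]]
try_square 0.76 [308. 142.] 260 [[296.0, -477.0, 4.0], [318.0, -451.0, 12.0], [434.0, -360.0, 21.0]]
glue_bottle 0.74 [235. 126.] 368 [[583.0, -561.0, 8.0], [611.0, -451.0, 79.0], [634.0, -438.0, 144.0]]
```

View pics/top1.png

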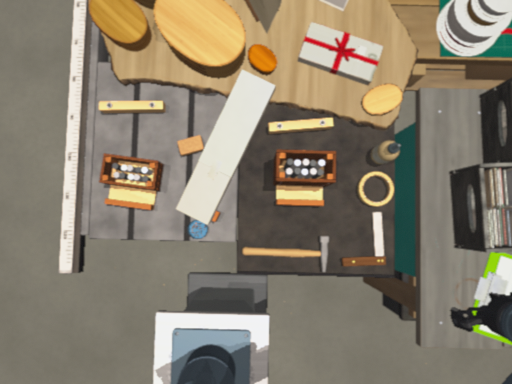

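View pics/side1.png

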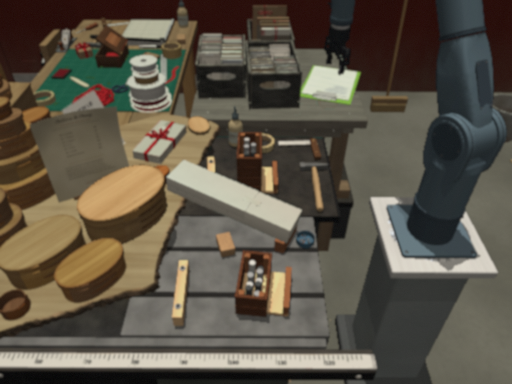

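The top view shows the tall crate on the right (about 305,165) with its kick board towards the robot (300,203). The right stop board is at (300,126), slightly turned, and the hammer is at (290,253). A long pale plank lies left of the crate. Next I'll fit poses from depth.

```bash
cat > fit.py <<'E'
from h import *
def fit(ps,box,minn=30):
    c=np.vstack([cloud(p) for p in ps]); lo,hi=np.array(box).T
    c=c[((c>lo)&(c<hi)).all(1)]
    if len(c)<minn: return None,c
    return cv2.minAreaRect(c[:,:2].astype(np.float32)),c
def line(c,edge='min',w=6):
    # robust line fit of an x-edge: extreme x per y bin
    b=np.round(c[:,1]/w); P=[]
    for k in np.unique(b):
        s=c[b==k]; P.append([s[:,1].mean(),np.percentile(s[:,0],4 if edge=='min' else 96)])
    P=np.array(P); f=cv2.fitLine(P.astype(np.float32),cv2.DIST_HUBER,0,.01,.01).ravel()
    sl=f[1]/f[0]; return np.degrees(np.arctan(-sl)), f[3]+sl*(-235-f[2]), P[:,0].min(),P[:,0].max()
E
python3 - <<'E'
from fit import *
T=cam('top');S=cam('side')
for n,ps in(('top',[T]),('side',[S]),('both',[T,S])):
    for nm,b in(('boxtop',[(480,640),(-340,-140),(145,168)]),('kick',[(430,500),(-330,-140),(32,48)]),('stop',[(640,740),(-360,-110),(32,48)])):
        r,c=fit(ps,b)
        if r: print(n,nm,len(c),np.round(r[0],1),np.round(r[1],1),round(r[2],1),'min',np.round(line(c),1),'max',np.round(line(c,'max'),1))
c=cloud(T);m=(c[:,0]>380)&(c[:,0]<900)&(c[:,1]>-150)&(c[:,1]<60)&(c[:,2]>40);c=c[m];print('plank',np.round(np.percentile(c,[1,50,99],axis=0)))
for k in range(400,900,50):
    s=c[abs(c[:,0]-k)<10]
    if len(s):print(k,np.round(np.percentile(s[:,1:],[2,98],axis=0)).tolist())
W=cam('wrist');save(W,'w1.png')
E
```

```text
top boxtop 800 [ 553.7 -238.6] [150.1  80.4] 89.5 min [  -0.9  515.  -311.  -163.9] max [  -0.6  591.6 -311.  -163.9]
top kick 274 [ 466.8 -237.8] [128.2  16. ] 89.7 min [ 2.000e-01  4.599e+02 -2.996e+02 -1.752e+02] max [-4.000e-01  4.732e+02 -2.996e+02 -1.752e+02]
top stop 586 [ 684.7 -236.6] [ 26.8 180.1] 6.3 min [   6.   672.5 -323.9 -150.2] max [   5.9  695.2 -323.9 -150.2]
side boxtop 348 [ 553.8 -234.7] [159.4  77.8] 89.5 min [   1.2  518.  -310.2 -156.6] max [-5.000e-01  5.894e+02 -3.102e+02 -1.566e+02]
side kick 117 [ 465.3 -233.8] [129.  14.] 88.3 min [  -0.   460.5 -298.5 -169.8] max [  -1.7  471.5 -298.5 -169.8]
side stop 102 [ 687.3 -279.4] [24.7 85.2] 7.6 min [   4.6  674.8 -322.3 -239.3] max [   5.7  692.4 -322.3 -239.3]
both boxtop 1148 [ 553.7 -234.7] [159.4  80.4] 89.5 min [  -0.6  515.  -310.9 -156.6] max [-4.000e-01  5.915e+02 -3.109e+02 -1.566e+02]
both kick 391 [ 466.1 -235.5] [ 16.9 132.8] 0.4 min [-3.000e-01  4.595e+02 -2.995e+02 -1.698e+02] max [  -0.5  473.2 -299.5 -169.8]
both stop 688 [ 684.7 -236.7] [ 26.9 180.1] 6.2 min [   5.8  672.5 -323.7 -150.2] max [   5.9  695.2 -323.7 -150.2]
plank [[ 418. -146.   71.]
 [ 742.  -31.  129.]
 [ 896.   57.  193.]]
400 [[-3.0, 47.0], [31.0, 103.0]]
450 [[-16.0, 75.0], [59.0, 109.0]]
500 [[-39.0, 85.0], [58.0, 116.0]]
550 [[-62.0, 102.0], [40.0, 124.0]]
600 [[-86.0, 106.0], [19.0, 131.0]]
650 [[-108.0, 114.0], [-5.0, 140.0]]
700 [[-132.0, 122.0], [-27.0, 146.0]]
750 [[-149.0, 70.0], [36.0, 153.0]]
800 [[-145.0, 83.0], [55.0, 193.0]]
850 [[-143.0, 87.0], [56.0, 194.0]]
```

Request:
{"op": "step_arm", "data": {"rows": [[-0.25,-0.28,0,0,1],[-0.5,-0.57,0,0,1],[-0.753,-0.853,0,0,1],[-0.753,-0.853,0,0,1]]}}

```text
time: 2.05
ee_pos: [304.4, -479.0, 231.5]
tool_rot: [[0.375, -0.927, 0.001], [-0.927, -0.375, 0.002], [-0.001, -0.002, -1.0]]
contact_force: [-0.8, 0.1, 0.1]
finger_gap: 85.3
```

Request:
{"op": "step_arm", "data": {"rows": [[-0.25,-0.28,0,0,1],[-0.5,-0.57,0,0,1],[-0.753,-0.853,0,0,1],[-0.753,-0.853,0,0,1]]}}

```text
time: 2.55
ee_pos: [365.3, -358.2, 231.5]
tool_rot: [[0.374, -0.928, 0.001], [-0.928, -0.374, 0.001], [-0.0, -0.001, -1.0]]
contact_force: [0.5, -1.7, 0.2]
finger_gap: 85.3
```

Request:
{"op": "step_arm", "data": {"rows": [[-0.25,-0.28,0,0.26,1],[-0.5,-0.57,0,0.52,1],[-0.753,-0.853,0,0.775,1],[-0.753,-0.853,0,0.775,1],[-0.753,-0.853,0,0.775,1]]}}

```text
time: 3.18
ee_pos: [424.8, -240.7, 231.4]
tool_rot: [[-0.01, -1.0, -0.0], [-1.0, 0.01, -0.001], [0.001, 0.0, -1.0]]
contact_force: [-0.3, -0.2, 0.3]
finger_gap: 85.1
```

Request:
{"op": "step_arm", "data": {"rows": [[0,0,0.33,0,1],[0,0,0.67,0,1],[0,0,1,0,1],[0,0,1,0,1]]}}

```text
time: 3.68
ee_pos: [422.3, -239.9, 109.2]
tool_rot: [[-0.012, -1.0, -0.006], [-1.0, 0.012, 0.002], [-0.002, 0.006, -1.0]]
contact_force: [-0.4, -0.5, 1.3]
finger_gap: 85.3
```

Request:
{"op": "step_arm", "data": {"rows": [[0,0,0.3,0,1],[0,0,0.6,0,1],[0,0,0.8,0,1],[0,0,0.9,0,1],[0,0,0.9,0,1]]}}

```text
time: 4.3
ee_pos: [425.5, -239.8, 3.8]
tool_rot: [[-0.01, -1.0, 0.0], [-1.0, 0.01, -0.001], [0.001, -0.0, -1.0]]
contact_force: [-0.1, -0.4, 0.0]
finger_gap: 85.0
```

Run:
```python
from h import *
s=ctrl.read_state();print(s['time'],s['ee_pos'],s['contact_force'])
p=cam('top');q=cam('side')
a=p['pixels'][130:240,240:400];b=q['pixels'][90:230,170:340]
r=lambda x:cv2.resize(x,(620,int(620*x.shape[0]/x.shape[1])),interpolation=2)[:,:,::-1]
cv2.imwrite('pics/d.png',cv2.resize(np.vstack([r(a),r(b)]),(400,600)))
```

```text
4.3 [ 425.45409111 -239.79856836    3.83713284] [-0.1189159  -0.38512073  0.01306007]
```

View pics/d.png

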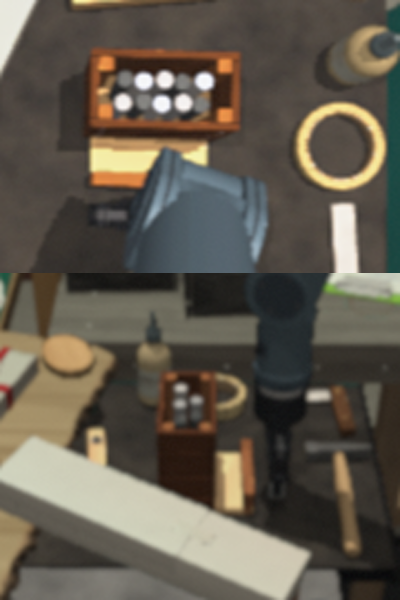

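The crop shows the fingers in front of the kick board, between board and hammer, with a gap to the board and the wrist clear of the box. Now I'll approach slowly to contact.

Request:
{"op": "step_arm", "data": {"rows": [[0,-0.05,0,0,1],[0,-0.1,0,0,1],[0,-0.13,0,0,1],[0,-0.16,0,0,1],[0,-0.18,0,0,1]]}}

```text
time: 5.03
ee_pos: [447.0, -239.1, 3.3]
tool_rot: [[-0.009, -1.0, -0.0], [-1.0, 0.009, -0.0], [0.0, 0.0, -1.0]]
contact_force: [0.6, 0.4, -0.4]
finger_gap: 85.2
```

Request:
{"op": "step_arm", "data": {"rows": [[0,-0.01,0,0,1],[0,-0.02,0,0,1],[0,-0.03,0,0,1],[0,-0.04,0,0,1],[0,-0.04,0,0,1]]}}

```text
time: 5.65
ee_pos: [448.2, -239.0, 2.8]
tool_rot: [[-0.01, -1.0, -0.006], [-1.0, 0.01, 0.001], [-0.001, 0.006, -1.0]]
contact_force: [-8.0, 0.5, 6.3]
finger_gap: 85.5
```

Request:
{"op": "step_arm", "data": {"rows": [[0.006,-0.033,0,-0.015,1],[0.012,-0.067,0,-0.03,1],[0.018,-0.1,0,-0.045,1],[0.024,-0.133,0,-0.06,1],[0.03,-0.167,0,-0.072,1]]}}

```text
time: 6.28
ee_pos: [461.0, -242.5, 1.8]
tool_rot: [[0.023, -1.0, -0.019], [-1.0, -0.024, 0.004], [-0.004, 0.019, -1.0]]
contact_force: [-23.2, 2.2, 18.7]
finger_gap: 85.4
```

Request:
{"op": "step_arm", "data": {"rows": [[0.007,-0.033,0,-0.015,1],[0.014,-0.067,0,-0.03,1],[0.021,-0.1,0,-0.045,1],[0.028,-0.133,0,-0.06,1],[0.035,-0.167,0,-0.072,1]]}}

```text
time: 6.9
ee_pos: [481.2, -246.5, 1.9]
tool_rot: [[0.06, -0.998, -0.019], [-0.998, -0.06, 0.003], [-0.004, 0.019, -1.0]]
contact_force: [-22.9, 1.7, 18.0]
finger_gap: 85.3
```

```bash
cat > m.py <<'E'
from fit import *
T=cam('top');S=cam('side');s=ctrl.read_state();print(s['time'],np.round(s['ee_pos'],1),np.round(s['contact_force'],1))
for n,ps in(('top',[T]),('side',[S])):
    for nm,b in(('boxtop',[(500,740),(-350,-140),(148,165)]),('stop',[(660,740),(-360,-110),(32,48)]),('squat',[(480,640),(130,340),(72,92)])):
        r,c=fit(ps,b)
        if r: print(n,nm,len(c),np.round(r[0],1),np.round(r[1],1),round(r[2],1),'max',np.round(line(c,'max'),1))
E
python3 m.py
```

```text
7.0 [ 483.1 -246.6    1.9] [-17.4  -0.   10.3]
top boxtop 678 [ 645.5 -231. ] [208.4 154.1] 7.6 max [   3.3  624.3 -311.8 -142.4]
top stop 589 [ 684.8 -236.5] [ 26.5 180. ] 6.4 max [   5.8  695.2 -324.  -150.2]
top squat 686 [536.3 227.5] [150.7  80.3] 83.6 max [ -5.6 529.  151.6 304.3]
side boxtop 333 [ 625.1 -230.9] [242.4 156.5] 5.5 max [   1.9  624.  -316.3 -142.2]
side stop 101 [ 688.9 -279.8] [24.6 90.8] 5.3 max [   5.2  692.6 -324.  -235.6]
side squat 689 [535.9 230.8] [153.7  80. ] 83.6 max [ -6.5 520.5 151.2 309.6]
```

Request:
{"op": "step_arm", "data": {"rows": [[0.007,-0.033,-0.004,-0.01,1],[0.014,-0.067,-0.008,-0.02,1],[0.021,-0.1,-0.012,-0.03,1],[0.028,-0.133,-0.016,-0.04,1],[0.035,-0.167,-0.02,-0.05,1]]}}

```text
time: 7.62
ee_pos: [506.2, -249.3, 3.7]
tool_rot: [[0.086, -0.996, -0.011], [-0.996, -0.086, 0.002], [-0.003, 0.01, -1.0]]
contact_force: [-8.7, 0.3, -3.4]
finger_gap: 85.5
```

```bash
sed -i 's/(-350,-140),(148,165)/(-350,-163),(148,165)/' m.py; python3 m.py
```

```text
7.725 [ 507.2 -249.3    3.9] [-7.7 -0.1 -4.2]
top boxtop 691 [ 578.4 -241.9] [149.  150.4] 4.9 max [   5.   650.3 -316.  -164.2]
top stop 488 [ 685.7 -235.9] [ 25.7 179.2] 6.9 max [   6.1  695.2 -323.4 -146.9]
top squat 680 [536.3 228.1] [150.5  80.3] 83.6 max [ -6.3 523.3 151.4 304.4]
side boxtop 349 [ 577.8 -238.7] [147.8 150.3] 3.7 max [   3.8  649.2 -311.1 -164.1]
side stop 101 [ 689.1 -280.8] [24.8 87.1] 5.1 max [   6.1  692.1 -323.2 -239.9]
side squat 688 [535.9 229.9] [155.4  80.3] 83.6 max [ -6.6 520.4 151.9 309.6]
```

Request:
{"op": "step_arm", "data": {"rows": [[0.005,-0.027,0.004,-0.01,1],[0.01,-0.053,0.006,-0.02,1],[0.015,-0.08,0.006,-0.03,1],[0.02,-0.107,0.006,-0.035,1],[0.025,-0.13,0.006,-0.035,1]]}}

```text
time: 8.35
ee_pos: [522.1, -250.9, 2.9]
tool_rot: [[0.104, -0.995, -0.011], [-0.995, -0.104, 0.002], [-0.003, 0.01, -1.0]]
contact_force: [-9.9, 0.1, -2.4]
finger_gap: 85.2
```

Request:
{"op": "step_arm", "data": {"rows": [[0,-0.015,0,0,1],[0,-0.03,0,0,1],[0,-0.045,0,0,1],[0,-0.06,0,0,1],[0,-0.06,0,0,1]]}}

```text
time: 8.98
ee_pos: [527.4, -250.7, 2.4]
tool_rot: [[0.103, -0.995, -0.014], [-0.995, -0.103, 0.002], [-0.003, 0.014, -1.0]]
contact_force: [-13.1, -0.8, -2.3]
finger_gap: 85.5
```

```bash
python3 m.py
```

```text
9.075 [ 527.4 -250.7    2.4] [-13.4  -0.8  -3.2]
top boxtop 651 [ 597.3 -241.9] [151. 150.] 6.1 max [   6.1  670.1 -315.6 -163.9]
top stop 61 [ 672.2 -214.1] [135.4  26.1] 86.7 max [ -10.6  670.6 -281.7 -150.4]
top squat 682 [536.2 228.3] [151.3  80. ] 83.6 max [ -5.8 527.8 151.4 305. ]
side boxtop 371 [ 587.7 -240.5] [167.5 153.6] 6.0 max [   6.3  667.9 -315.4 -163.9]
side stop 93 [ 689.  -281.7] [21.9 89.9] 7.6 max [   5.9  692.3 -322.8 -239.7]
side squat 687 [536.  231.6] [153.   79.9] 83.6 max [ -6.4 521.3 151.3 309.7]
```

Request:
{"op": "step_arm", "data": {"rows": [[0,-0.01,0,0,1],[0,-0.02,0,0,1],[0,-0.03,0,0,1],[0,-0.04,0,0,1],[0,-0.04,0,0,1]]}}

```text
time: 9.7
ee_pos: [527.2, -250.7, 2.0]
tool_rot: [[0.103, -0.994, -0.023], [-0.995, -0.103, 0.002], [-0.005, 0.022, -1.0]]
contact_force: [-23.6, -1.1, 9.1]
finger_gap: 85.2
```

The crate is seated: 5 mm more was commanded, the tip didn't move and the force rose to 24 N. Backing off.

Request:
{"op": "step_arm", "data": {"rows": [[0,0.05,0,0,1],[0,0.1,0,0,1],[0,0.2,0,0,1],[0,0.35,0,0,1],[0,0.35,0,0,1]]}}

```text
time: 10.32
ee_pos: [496.9, -254.8, 5.2]
tool_rot: [[0.103, -0.995, -0.001], [-0.995, -0.103, -0.0], [0.0, 0.001, -1.0]]
contact_force: [-0.2, -0.2, -0.4]
finger_gap: 85.5
```

Request:
{"op": "step_arm", "data": {"rows": [[0,0,-0.3,0,1],[0,0,-0.65,0,1],[0,0,-1,0,1],[0,0,-1,0,1]]}}

```text
time: 10.82
ee_pos: [501.6, -255.2, 128.7]
tool_rot: [[0.105, -0.994, 0.008], [-0.994, -0.105, -0.003], [0.004, -0.007, -1.0]]
contact_force: [0.7, -0.4, 0.2]
finger_gap: 85.4
```

Request:
{"op": "step_arm", "data": {"rows": [[0.3,0,-0.3,0,1],[0.6,0,-0.65,0,1],[0.9,0,-1,0,1],[0.9,0,-1,0,1]]}}

```text
time: 11.32
ee_pos: [510.7, -366.3, 248.0]
tool_rot: [[0.1, -0.995, 0.006], [-0.995, -0.1, -0.005], [0.006, -0.005, -1.0]]
contact_force: [0.1, 0.0, -1.2]
finger_gap: 85.4
```

```bash
python3 m.py
python3 - <<'E'
from fit import *
T=cam('top');S=cam('side')
for n,p in(('top',T),('side',S)):
    for nm,b in(('kick',[(500,572),(-345,-150),(32,48)]),('allbox',[(562,690),(-350,-150),(149,162)])):
        r,c=fit([p],b)
        if r: print(n,nm,len(c),np.round(r[0],1),np.round(r[1],1),round(r[2],1),'min',np.round(line(c),1))
    for t in('sanding_block','tack_tin','tack_hammer','try_square','glue_bottle'):
        for r in ctrl.regions_of(t,p)[:1]:
            c=cloud(p,r['mask'].astype(bool)); print(t,np.round(np.percentile(c,[3,50,97],axis=0)).tolist())
r=lambda x:cv2.resize(x,(600,int(600*x.shape[0]/x.shape[1])),interpolation=2)[:,:,::-1]
cv2.imwrite('pics/e.png',cv2.resize(np.vstack([r(T['pixels'][90:220,240:400]),r(S['pixels'][100:220,170:320])]),(450,600)))
E
```

```text
11.425 [ 509.4 -361.3  244.1] [-0.5  1.3  0.6]
top boxtop 755 [ 631.8 -238.6] [ 80.9 150.1] 5.7 max [   5.9  669.9 -315.7 -163.8]
top stop 64 [ 671.8 -214.3] [136.   25.9] 86.4 max [ -10.   670.5 -282.3 -150.1]
top squat 687 [536.2 228.3] [151.1  79.9] 83.8 max [ -6.2 524.4 151.6 304.6]
side boxtop 293 [ 631.1 -237.7] [ 79.7 157.2] 5.9 max [   6.   667.9 -311.1 -163.8]
side stop 94 [ 688.3 -279.1] [22.6 98.1] 7.6 max [   5.4  692.6 -328.6 -231.7]
side squat 687 [536.1 231.8] [153.4  80.1] 83.6 max [ -6.3 522.5 152.6 309.5]
top kick 277 [ 545.4 -247.5] [ 16.4 129.5] 6.2 min [   6.2  536.8 -311.  -185. ]
top allbox 717 [ 631.8 -238.4] [ 80.9 150.1] 6.3 min [   6.4  592.5 -315.6 -163. ]
sanding_block [[598.0, 39.0, 14.0], [620.0, 68.0, 30.0], [644.0, 101.0, 35.0]]
tack_tin [[364.0, 24.0, -2.0], [384.0, 47.0, 3.0], [406.0, 70.0, 12.0]]
tack_hammer [[292.0, -317.0, 8.0], [327.0, -234.0, 21.0], [368.0, -92.0, 27.0]]
glue_bottle [[554.0, -462.0, 4.0], [612.0, -446.0, 80.0], [633.0, -340.0, 435.0]]
side kick 124 [ 544.6 -245.1] [ 16.3 134. ] 6.0 min [   7.   537.7 -311.1 -180.9]
side allbox 295 [ 630.8 -236.1] [ 80.1 157.3] 5.7 min [   6.6  593.9 -315.1 -158.3]
sanding_block [[599.0, 49.0, 9.0], [620.0, 87.0, 30.0], [644.0, 112.0, 34.0]]
tack_tin [[359.0, 20.0, 0.0], [383.0, 39.0, 9.0], [407.0, 75.0, 22.0]]
tack_hammer [[283.0, -313.0, 4.0], [327.0, -264.0, 20.0], [368.0, -82.0, 26.0]]
try_square [[294.0, -475.0, 4.0], [316.0, -447.0, 13.0], [430.0, -360.0, 20.0]]
glue_bottle [[583.0, -478.0, 13.0], [602.0, -452.0, 88.0], [632.0, -438.0, 148.0]]
```

View pics/e.png

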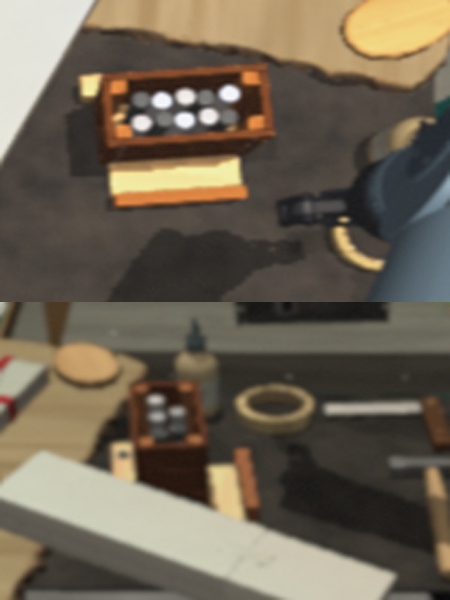

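The picture shows the crate upright with its back against the board and the gripper clear of everything. The fit gives a gap of about 0.3 mm, a yaw difference under 0.5°, and the crate 4 mm off the board's middle. Handing in.

Request:
{"op": "step_arm", "data": {"rows": [[0,0,0,0,1],[0,0,0,0,1]]}}

```text
time: 12.28
ee_pos: [509.2, -361.8, 245.0]
tool_rot: [[0.105, -0.995, 0.0], [-0.995, -0.105, -0.0], [0.0, -0.0, -1.0]]
contact_force: [0.6, 0.1, 0.4]
finger_gap: 85.3
```

```bash
python3 -c "
from station import ctrl
s=ctrl.read_state();print(s['time'],s['ee_pos'],s['contact_force']);print(ctrl.sign_off())"
```

```text
12.275 [ 509.24517217 -361.77287338  244.98027629] [0.5667704  0.12685083 0.44086693]
the job is handed in; nothing more can be done
None
```

I pushed the tall crate about 79 mm with open fingertips low on its kick board. I turned it about 6° on the way to match the right stop board, pressed it home, backed off and handed in at 12.3 s.

**Fit against the board:** The last check put the crate's back about 0.3 mm from the board face, which is within measuring error. The yaw matched to about 0.5°, and the crate stood about 4 mm off the board's middle. When I commanded another 5 mm at the end, the tip did not move and the force rose to 24 N, so the crate is seated.

**Surroundings:** The squat crate had not moved. The sanding block, tin, hammer, square and glue bottle measured within a few millimetres of where they started. In the last top view the arm hid the try square and skewed the glue bottle's reading, so for those two I relied on the side view. I did not measure the roll of tape; it is only seen lying in the picture.

**During the push:** The fingers pressed down on the board with up to about 19 N early on, and pulled up on it by up to 4 N near the end. I saw no rocking between pushes, and the crate stood upright in the last picture.

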